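# Find the full screw tin and hold it in the work light

### The arm

A 7-joint arm with a two-finger parallel gripper is mounted at the origin on the work surface. World frame = base frame: x ahead of the robot, y to its left, z up, the work surface at z = 0. Lengths are in m, angles in rad, forces in N, time in s.
With the tool pointing down it reaches from about 0.425 to 0.875 m from the base axis. Payload 8.4 kg.
Tool frame: the origin (TCP) lies on the centre line of the jaws, within the pads' length; the fingertips stand ahead of it and the grasp point (between the pads) lies 11 mm behind it (tcp_to_tips is the z of the fingertips in the tool frame, in m); z points along the fingers, y is the line along which they close (so a half turn about z gives the same grasp; the last joint's range is limited). The gripper opens to 87 mm and grips with 3 to 60 N. Pads are 19 mm wide; open, the fingers measure 117 mm over their backs; the gripper's body (75 mm by 190 mm) begins 51 mm behind the grasp point.
Start: joints at [-1.284, 0.333, 0.04, 1.465, -0.013, 1.343, -0.059], TCP at [0.245, 0.602, 0.231] pointing down, gripper open.
Joint ranges: [-2.58, 2.58], [-0.38, 2.09], [-1.3, 1.39], [0.25, 2.4], [-1.5, 4.64], [0.08, 2.09], [-2.65, 2.65]. Speed limits (rad/s): [2.22, 2.22, 2.79, 2.79, 3.14, 3.14, 3.14].

### API

Orientations are given as a rotation vector (axis times angle).
In Python, from bench import * gives the robot as it stands. The module is installed in compiled form; this text tells all that it offers.
- The arm moves only by the tool drive_tool, never from a script. Its argument "increments" is a list of rows, each an object with "offset": the shift along the tool's x, y, z in cm, a list of three; "roll": the turn about the tool's z in rad. In form: [{"offset": [dx, dy, dz], "roll": roll}, ...]. A call has 1 to 20 rows; each row shifts and turns the commanded pose from where the row before left it, along the tool's axes as they then stand; what a row does not reach is not made up. A row lasts 1/10 s, in which the tool goes at most 50 mm and 8.59 degrees, less where a joint would pass 70% of its speed; a pose out of reach is approached as far as the arm can. A call is refused whole if a number of a shift passes 5 or a number of a turn 0.15, either way. A call with a gripper value outside its range is refused whole. "gripper" is the finger opening in cm, from 0 to 8.7, set as the call begins (left out, the last holds). The fingers move at their own pace and stop on an object; the grip force is fixed at half the most. Time passes only in rows, so rows that do not move let the fingers close. It gives the time, the measured TCP pose, the force, the opening and the grip force at its end, in the units of the state.
- get_obs(): the state, without advancing time (a new reading comes with each control period).
- grab_frame(name): name is "scene" or "side" or "wrist"; returns the picture (400x640x3 uint8, red, green, blue); there is no depth.
- get_calibration(name): a dict with "camera_matrix" (3x3 intrinsics, pixels), "rvec" (rotation vector, rad) and "tvec" (3), from world to camera coordinates, as OpenCV has them. Camera axes: x right, y down, z forward; pixel columns grow to the right and rows downward; lengths in m; the calibration is good to about 2 mm. The wrist camera is an equidistant fisheye: a pixel r from the principal point sees the ray r / f radians off the axis. A picture is of the moment at which its call begins: read the wrist's pose just before it. get_calibration takes no time and is no camera call; for the wrist camera it gives the pose at the moment of the call.
- finish_job(): hands the job in; it is judged then, once.
The state is a dict: "t": time; "joint_positions": joint angles; "joint_velocities": joint speeds; "joint_torque": joint torques, N m; "position": TCP position; "tool_rot": TCP orientation; "contact_force": force on the tool from outside, world axes, zero at the start; "moment": the same for the moment, N m; "finger_gap": finger opening in m; "gripper_force": force on a finger pad.
Only numpy, scipy, OpenCV 4.12 (cv2) and the standard library are available. Lean on these libraries where they do the work, as an engineer would, in place of code of your own. Each camera call takes 0.05 s, during which the arm holds its last target. There are 200 camera calls.

### The job

Set up the cordless work light with the keys on its top, one after another, each pressed right down and let go: first the round power key, then the square beam key, then the long brightness key. Then lift the two screw tins clear of the bench in turn, feel which is the heavier, leave the lighter one standing on the bench, and hold the heavier one upright in the light, about 15 cm straight in front of the lens and at lens height, so that I can prise its lid off: finish while still holding it there. Do not tip either tin or disturb anything else on the bench.

Things in the scene. Friction and masses are not known exactly. Their poses are not given: they have to be found in the camera images.
- tin_a: one of two tins: plain steel slip-lid screw tin, closed upright cylinder 57 mm in diameter, 54 mm high, standing on the bench; origin at the centre of its underside, z up. The tins look alike and either may stand on either side; the full one weighs at least 150 g more than the nearly empty one, neither over 0.5 kg. Grip it across its side with 15 to 40 N.
- tin_b: the other of two tins: plain steel slip-lid screw tin, closed upright cylinder 57 mm in diameter, 54 mm high, standing on the bench; origin at the centre of its underside, z up. The tins look alike and either may stand on either side; the full one weighs at least 150 g more than the nearly empty one, neither over 0.5 kg. Grip it across its side with 15 to 40 N.
- work_light: cordless LED work light, fixed: black box 210 mm wide (y), 70 mm deep (x), from 30 to 160 mm above the bench, battery sticking out 28 mm behind, in a low tube stand (feet 132 by 248 mm, 13 mm high). Origin on the bench under the middle of the box; the lens looks level along its own -x, roughly to the robot; z up. Lens face 40 mm from the origin, its centre 95 mm above the bench.
- beam_spot (a point): point in the air on the axis of the work light's beam, 150 mm in front of the lens face and 95 mm above the bench: where the middle of the heavier tin belongs. Axes as those of the work light.
- key_power_top (a point): power key of the work light: round, 24 mm in diameter, in the middle of the row of three keys on its top, standing 12 mm proud of the key panel. Site: centre of its top face, 175 mm above the bench when up; z up.
- key_power (a joint): power key. Joint: 0 up, 0.006 m fully down; it is a spring key that needs about 1.5 N to start and 5 N to reach the bottom, and it springs back when let go. It counts as pressed beyond 4 mm.
- key_beam_top (a point): beam key: square, 18 mm, 50 mm from the power key (to the work light's own +y), 12 mm proud. Site: centre of its top face, 175 mm above the bench when up; z up.
- key_beam (a joint): beam key. Joint: 0 up, 0.006 m fully down; it is a spring key that needs about 1.5 N to start and 5 N to reach the bottom, and it springs back when let go. It counts as pressed beyond 4 mm.
- key_bright_top (a point): brightness key: long, 34 mm (along the row) by 12 mm, 50 mm from the power key (to the work light's own -y), 12 mm proud. Site: centre of its top face, 175 mm above the bench when up; z up.
- key_bright (a joint): brightness key. Joint: 0 up, 0.006 m fully down; it is a spring key that needs about 1.5 N to start and 5 N to reach the bottom, and it springs back when let go. It counts as pressed beyond 4 mm.
- tape_measure: tape measure lying flat, 72 by 60 mm, 35 mm high, loose, to be left alone; origin under its centre
- pencil: pencil lying along its own x, 175 mm long, 8 mm thick, loose, to be left alone; origin under its middle
- screwdriver: screwdriver lying along its own x, 200 mm long, handle (26 mm thick) to -x, loose, to be left alone; origin under its middle
- mug: white mug, 80 mm in diameter, 92 mm high, handle to its own +y, loose, to be left alone; origin under its centre
- socket: steel wrench socket standing on end, 23 mm in diameter, 50 mm high, loose, to be left alone; origin under its centre
- offcut: wood offcut 120 mm (own x) by 45 mm, 20 mm high, loose, to be left alone; origin under its centre
- glue_bottle: glue bottle, 56 mm in diameter, 165 mm high, loose, to be left alone; origin under its centre
- table: the wooden workbench, its flat top at height 0; it does not move; origin: a point of its top, 0.5 m straight ahead of the robot base. Fixed on it, outside the working area: an orange open tool case 70 mm high at the left, a vice at the right, a plane, drill, chisel block and drawer unit along the far edge
There are look-alikes about, which are no part of the job. Leave any blue, brown or pink look-alike of the tin_b alone.

How it is judged:
By the outcome, as a careful person would: the job done as asked, in the order asked, and still so for the second after the job is handed in, while the arm keeps its last pose, push and grip.
It also fails if it takes over 72 s, if anything falls off the work surface, if the arm or the gripper's body presses on something with over 40 N, if the wrist force passes 120 N, or if a joint passes its speed limit or range.

## Working session

There is one attempt and no reset: what is moved stays moved. The work goes in short steps, Python scripts to look and compute and a tool call to move; the robot and the scene stay as the last step left them, time stands still between calls to the robot, and variables do not carry over. Pictures are saved under pics/ and viewed, at most 10 in all, crops included, and the job is handed in when it is done.

Besides the shell and the picture viewer there is one more tool, called after "Emit:" as name(argument=value, ...) on one line, values as JSON. drive_tool: Moves the arm, as the interface text tells. Its arguments: {"type":"object","properties":{"increments":{"type":"array","items":{"type":"object","properties":{"offset":{"type":"array","items":{"type":"number"}},"roll":{"type":"number"}}}},"gripper":{"type":"number"}},"required":["increments"]}

```bash
mkdir -p pics; python3 - <<'E'
from bench import *
import cv2
for n in ("scene","side"):
    cv2.imwrite(f"pics/{n}0.png",cv2.cvtColor(grab_frame(n),cv2.COLOR_RGB2BGR))
    c=get_calibration(n);print(n,c)
o=get_obs();print({k:o[k] for k in("t","position","tool_rot","finger_gap","contact_force")},[k for k in o])
E
```

```text
scene {'camera_matrix': array([[517.96501939,   0.        , 321.11222326],
       [  0.        , 517.96501939, 207.95612755],
       [  0.        ,   0.        ,   1.        ]]), 'rvec': array([ 1.77204033,  2.01287424, -0.61898203]), 'tvec': array([ 0.08806214, -0.35088562,  1.98515912])}
side {'camera_matrix': array([[451.58892887,   0.        , 320.28368994],
       [  0.        , 451.58892887, 198.13325395],
       [  0.        ,   0.        ,   1.        ]]), 'rvec': array([ 0.24448225, -2.84229543,  1.19678027]), 'tvec': array([0.52620195, 0.17754185, 1.2365447 ])}
{'t': 0.1, 'position': array([0.24446267, 0.60181969, 0.22973336]), 'tool_rot': array([-6.02198551e-01, -3.08318563e+00,  2.36411050e-03]), 'finger_gap': 0.08703487865315816, 'contact_force': array([-0.49023117, -0.93032322,  0.02622805])} ['t', 'joint_positions', 'joint_velocities', 'joint_torque', 'position', 'tool_rot', 'contact_force', 'moment', 'gripper_force', 'finger_gap']
```

View pics/scene0.png

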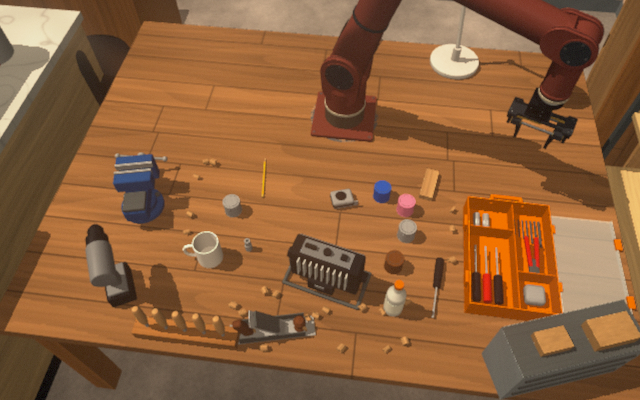

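View pics/side0.png

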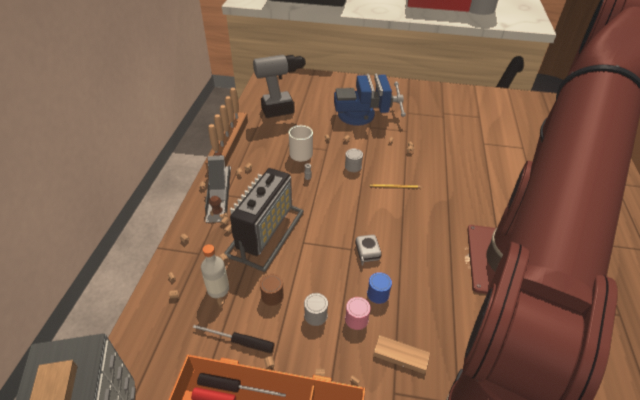

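The scene view shows steel-grey tins at (232,205) and (408,231). The look-alikes are blue (382,191), pink (407,205) and brown (395,261), and the mug (208,250) and socket (248,245) could also be confused with a tin. The light is at (327,265) with its keys on top. In the side view the steel tins are at (354,160) and (316,310), and the light is at (262,210).

I'll check this choice in one close composite crop.

```bash
python3 - <<'E'
import cv2,numpy as np
a=cv2.imread("pics/scene0.png");b=cv2.imread("pics/side0.png")
def c(i,x,y,w,h,W,H): return cv2.resize(i[y:y+h,x:x+w],(W,H),interpolation=cv2.INTER_CUBIC)
t=np.hstack([c(a,280,230,100,75,400,300),c(b,225,165,80,60,400,300)])
u=np.hstack([c(a,215,190,35,35,200,300*2//3),c(a,390,215,35,35,200,200),c(b,337,143,35,35,200,200),c(b,299,290,35,40,200,200)])
cv2.imwrite("pics/comp.png",np.vstack([t,u]))
E
```

```text
(no output)
```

View pics/comp.png

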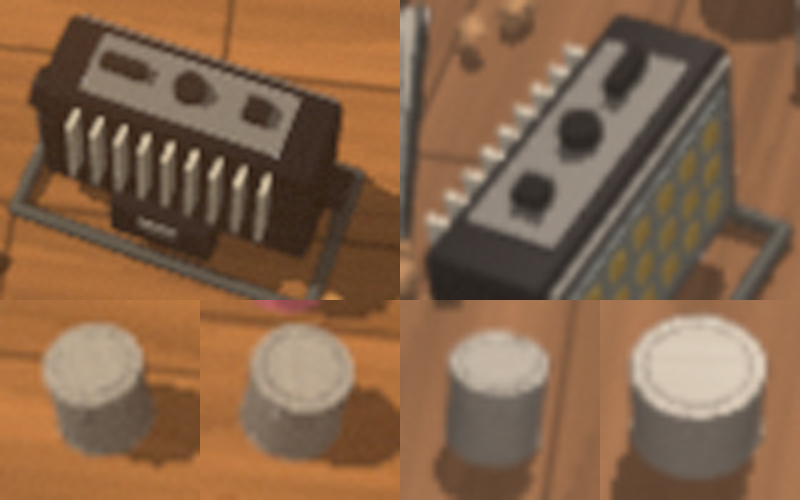

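The crops confirm the choice: both tins are plain steel with plain lids. The keys, in scene pixels, are long (312,246), round (328,252) and square (345,257). The same keys in the side view are at (270,180), (261,190) and (252,203).

```bash
cat > h.py <<'E'
import cv2,numpy as np
from bench import *
def ray(n,px,cal=None):
    c=cal or get_calibration(n);R=cv2.Rodrigues(np.array(c["rvec"]))[0];K=c["camera_matrix"]
    px=np.atleast_2d(px).astype(float)
    if n=="wrist":
        d=(px-[K[0,2],K[1,2]])/[K[0,0],K[1,1]];r=np.linalg.norm(d,axis=1,keepdims=True)
        v=np.hstack([d/np.maximum(r,1e-9)*np.sin(r),np.cos(r)])
    else: v=np.hstack([(px-[K[0,2],K[1,2]])/[K[0,0],K[1,1]],np.ones((len(px),1))])
    return -R.T@np.ravel(c["tvec"]),v@R
def plane(n,px,z,cal=None):
    o,d=ray(n,px,cal);return o+d*((z-o[2])/d[:,2:])
def tri(p,q):
    o1,d1=ray("scene",p);o2,d2=ray("side",q);d1=d1[0];d2=d2[0]
    s=np.linalg.lstsq(np.c_[d1,-d2],o2-o1,rcond=None)[0]
    a,b=o1+s[0]*d1,o2+s[1]*d2;return (a+b)/2,np.linalg.norm(a-b)
E
python3 - <<'E'
from h import *
np.set_printoptions(precision=4,suppress=True)
D={"bright":((312,246.3),(270,180),.175),"power":((328.2,251.7),(261,190.4),.175),"beam":((345.5,257.5),(251.6,202.6),.175),
"tinR":((231.6,201.4),(354.5,153.5),.054),"tinL":((407.9,226.7),(316.2,303.4),.054)}
for k,(p,q,z) in D.items():
    print(k,*tri(p,q),plane("scene",p,z)[0,:2],plane("side",q,z)[0,:2])
for n,f,box in(("scene","scene0",(295,232,360,275)),("side","side0",(235,165,285,215))):
    im=cv2.imread(f"pics/{f}.png").astype(int);x0,y0,x1,y1=box
    s=im[y0:y1,x0:x1];m=((s.max(2)-s.min(2)<25)&(s.min(2)>95)).astype(np.uint8)
    m=cv2.morphologyEx(m,cv2.MORPH_OPEN,np.ones((2,2)))
    k=cv2.connectedComponentsWithStats(m);i=1+k[2][1:,4].argmax()
    ys,xs=np.where(k[1]==i);w=plane(n,np.c_[xs+x0,ys+y0],.163)[:,:2]
    print(n,len(xs),cv2.minAreaRect((w*1000).astype(np.float32)))
# low objects / obstacles rough
for k,p,z in(("tape",(343,198),.035),("blue",(383,186),.054),("pink",(407,201),.054),("brown",(395,256),.054),("mug",(207,240),.092),("socket",(247,241),.05),("glue",(398,285),.165),("pencil",(264,178),.004),("offcut",(429,184),.02)):
    print(k,plane("scene",p,z)[0,:2])
E
```

```text
bright [ 0.6781 -0.0281  0.1688] 0.0012356024736762943 [ 0.6822 -0.0271] [ 0.6757 -0.0221]
power [0.6907 0.0193 0.1718] 0.0026522131567277714 [0.6937 0.0204] [0.6889 0.0212]
beam [0.7027 0.0689 0.1727] 0.00441715885235339 [0.7059 0.0704] [0.7007 0.0689]
tinR [ 0.4765 -0.3247  0.0535] 0.004677167016300374 [ 0.4792 -0.323 ] [ 0.475 -0.327]
tinL [0.5027 0.253  0.0523] 0.0011635708377369129 [0.5043 0.2532] [0.5022 0.2536]Traceback (most recent call last):
  File "<stdin>", line 11, in <module>
ValueError: attempt to get argmax of an empty sequence
```

```bash
python3 - <<'E'
from h import *
np.set_printoptions(precision=4,suppress=True)
for n,f,box,p in(("scene","scene0",(295,232,360,275),(320,245)),("side","side0",(235,165,285,215),(257,196))):
    im=cv2.imread(f"pics/{f}.png").astype(int);x0,y0,x1,y1=box
    s=im[y0:y1,x0:x1];print(im[p[1],p[0]],im[p[1]+1,p[0]+1])
    m=((s[...,2]-s[...,0]<45)&(s.min(2)>75)).astype(np.uint8)
    k=cv2.connectedComponentsWithStats(m)
    if k[0]<2: continue
    i=1+k[2][1:,4].argmax()
    ys,xs=np.where(k[1]==i);w=plane(n,np.c_[xs+x0,ys+y0],.163)[:,:2]
    print(n,len(xs),cv2.minAreaRect((w*1000).astype(np.float32)))
for k,p,z in(("tape",(343,198),.035),("blue",(383,186),.054),("pink",(407,201),.054),("brown",(395,256),.054),("mug",(207,240),.092),("socket",(247,241),.05),("glue",(398,285),.165),("pencil",(264,178),.004),("offcut",(429,184),.02)):
    print(k,plane("scene",p,z)[0,:2])
# box top corners (pixel by eye from crop)
S=np.array([[280+80/4,230+15/4],[280+338/4,230+102/4]]);print("scene near-robot top edge",plane("scene",S,.16))
Q=np.array([[225+220/5,165+15/5],[225+327/5,165+57/5],[225+32/5,165+240/5]]);print("side corners",plane("side",Q,.16))
E
```

```text
[112 130 146] [111 129 144]
scene 667 ((691.47021484375, 16.29778289794922), (151.06289672851562, 51.7493782043457), 75.78791809082031)
[81 88 96] [ 99 108 117]
side 745 ((699.217529296875, 16.082412719726562), (157.2234344482422, 66.55696868896484), 76.27031707763672)
tape [0.4061 0.0369]
blue [0.3538 0.1652]
pink [0.405  0.2469]
brown [0.6152 0.2177]
mug [ 0.6536 -0.3538]
socket [ 0.6181 -0.2428]
glue [0.7667 0.2201]
pencil [ 0.3338 -0.2477]
offcut [0.2997 0.3231]
scene near-robot top edge [[ 0.6366 -0.0688  0.16  ]
 [ 0.6845  0.1227  0.16  ]]
side corners [[ 0.6954 -0.086   0.16  ]
 [ 0.6295 -0.0625  0.16  ]
 [ 0.7458  0.0994  0.16  ]]
```

```bash
cat >> h.py <<'E'
from scipy.spatial.transform import Rotation as Ro
def go(x,y,z,yaw=None):
    o=get_obs();R=Ro.from_rotvec(o["tool_rot"]).as_matrix();d=R.T@(np.array([x,y,z])-o["position"])*100
    yv=R[:2,1];cy=np.arctan2(-yv[0],yv[1])
    print("t",round(o["t"],2),"pos",o["position"].round(4),"F",np.round(o["contact_force"],2),"gap",round(o["finger_gap"],4),"yaw",round(cy,3),"tilt",round(np.arccos(-R[2,2]),4))
    print("offset cm",d.round(2),"roll",None if yaw is None else round(-(yaw-cy),3))
E
python3 - <<'E'
import bench;print([k for k in dir(bench) if not k.startswith('_')],getattr(bench,'tcp_to_tips',None))
from h import *
go(.693,.019,.235,-.245)
E
```

```text
['MotionError', 'finish_job', 'get_calibration', 'get_obs', 'grab_frame', 'tcp_to_tips'] 0.008
t 0.1 pos [0.2445 0.6018 0.2297] F [-0.49 -0.93  0.03] gap 0.087 yaw -0.386 tilt 0.0015
offset cm [-63.49 -37.12  -0.46] roll -0.141
```

Emit:
drive_tool(gripper=0, increments=[{"offset": [-2,-1.1,-0.5]},{"offset": [-3.5,-2.06,0]},{"offset": [-3.5,-2.06,0]},{"offset": [-3.5,-2.06,0]},{"offset": [-3.5,-2.06,0]},{"offset": [-3.5,-2.06,0]},{"offset": [-3.5,-2.06,0]},{"offset": [-3.5,-2.06,0]},{"offset": [-3.5,-2.06,0]},{"offset": [-3.5,-2.06,0]},{"offset": [-3.5,-2.06,0]},{"offset": [-3.5,-2.06,0]},{"offset": [-3.5,-2.06,0]},{"offset": [-3.5,-2.06,0]},{"offset": [-3.5,-2.06,0]},{"offset": [-3.5,-2.06,0]},{"offset": [-3.5,-2.06,0]},{"offset": [-3.5,-2.06,0]},{"offset": [-2,-1,0]},{"offset": [0,0,0],"roll": -0.14}])

```text
validation failed for argument at $.in...
```

```bash
python3 - <<'E'
from h import *
go(.693,.019,.195,-.245)
c=get_calibration("wrist");im=grab_frame("wrist")
np.savez("w.npz",**{k:np.array(v) for k,v in c.items()})
cv2.imwrite("pics/w1.png",cv2.cvtColor(im,cv2.COLOR_RGB2BGR));print(c["camera_matrix"].round(1))
E
```

```text
t 0.1 pos [0.2445 0.6018 0.2297] F [-0.49 -0.93  0.03] gap 0.087 yaw -0.386 tilt 0.0015
offset cm [-63.49 -37.12   3.54] roll -0.141
[[309.7   0.  320.7]
 [  0.  309.7 199.7]
 [  0.    0.    1. ]]
```

View pics/w1.png

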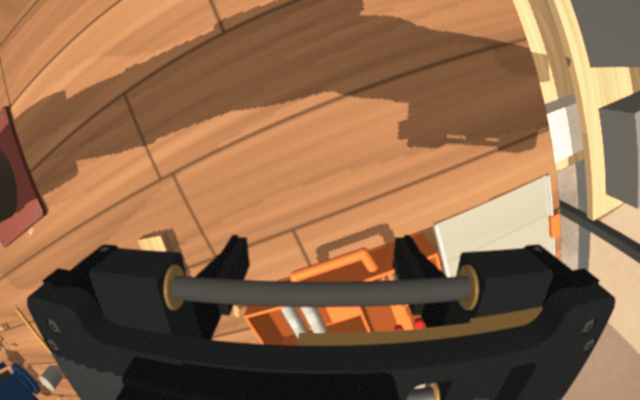

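The call was refused, so the arm is still at its start. That picture shows only the tool case and bare bench. Every row probably needs both fields.

Emit:
drive_tool(gripper=0, increments=[{"offset": [-2,-1.1,-0.5],"roll": 0},{"offset": [-3.5,-2.06,0],"roll": 0},{"offset": [-3.5,-2.06,0],"roll": 0},{"offset": [-3.5,-2.06,0],"roll": 0},{"offset": [-3.5,-2.06,0],"roll": 0},{"offset": [-3.5,-2.06,0],"roll": 0},{"offset": [-3.5,-2.06,0],"roll": 0},{"offset": [-3.5,-2.06,0],"roll": 0},{"offset": [-3.5,-2.06,0],"roll": 0},{"offset": [-3.5,-2.06,0],"roll": 0},{"offset": [-3.5,-2.06,0],"roll": 0},{"offset": [-3.5,-2.06,0],"roll": 0},{"offset": [-3.5,-2.06,0],"roll": 0},{"offset": [-3.5,-2.06,0],"roll": 0},{"offset": [-3.5,-2.06,0],"roll": 0},{"offset": [-3.5,-2.06,0],"roll": 0},{"offset": [-3.5,-2.06,0],"roll": 0},{"offset": [-3.5,-2.06,0],"roll": 0},{"offset": [-2,-1,0],"roll": 0},{"offset": [0,0,0],"roll": -0.14}])

```text
t: 2.15
position: [0.6942, 0.0148, 0.2345]
tool_rot: [-0.392, -3.116, 0.005]
contact_force: [-0.6, -0.6, 0.1]
finger_gap: 0.0004
gripper_force: 0.0
```

```bash
python3 - <<'E'
from h import *
go(.693,.019,.195,-.245)
c=get_calibration("wrist");im=grab_frame("wrist")
np.savez("w.npz",**{k:np.array(v) for k,v in c.items()})
cv2.imwrite("pics/w2.png",cv2.cvtColor(im,cv2.COLOR_RGB2BGR))
E
```

```text
t 2.15 pos [0.6942 0.0148 0.2345] F [-0.64 -0.58  0.11] gap 0.0004 yaw -0.25 tilt 0.0029
offset cm [0.22 0.39 3.95] roll -0.005
```

View pics/w2.png

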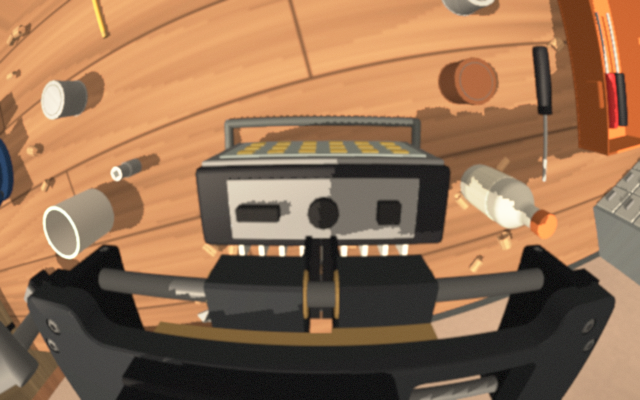

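The wrist view shows the key tops at about (258,213) long, (323,212) round and (389,211) square, with the fingertips near (321,240).

```bash
python3 - <<'E'
from h import *
np.set_printoptions(precision=4,suppress=True)
f=np.load("w.npz");c={k:f[k] for k in f}
p=plane("wrist",[[258,212],[323,211],[389,210.5]],.175,c);print(p, np.arctan2(-(p[2]-p[0])[0],(p[2]-p[0])[1]))
print("box front top corners",plane("wrist",[[197,167],[449,167]],.16,c))
E
```

```text
[[ 0.6769 -0.0306  0.175 ]
 [ 0.688   0.0167  0.175 ]
 [ 0.6999  0.0646  0.175 ]] -0.23727436733631319
box front top corners [[ 0.6328 -0.0729  0.16  ]
 [ 0.6825  0.1221  0.16  ]]
```

Emit:
drive_tool(increments=[{"offset": [0.45,0.2,1.5],"roll": 0},{"offset": [0,0,2],"roll": 0},{"offset": [0,0,1],"roll": 0},{"offset": [0,0,0.5],"roll": 0},{"offset": [0,0,0.3],"roll": 0},{"offset": [0,0,0.3],"roll": 0},{"offset": [0,0,0.1],"roll": 0},{"offset": [0,0,0.1],"roll": 0},{"offset": [0,0,0],"roll": 0}])

```text
t: 3.1
position: [0.6896, 0.0225, 0.1781]
tool_rot: [0.385, 3.117, 0.001]
contact_force: [-1.4, 2.5, 4.7]
finger_gap: 0.0008
gripper_force: 2.2
```

Emit:
drive_tool(increments=[{"offset": [0,-0.2,0.15],"roll": 0},{"offset": [0,0,0.1],"roll": 0},{"offset": [0,0,0],"roll": 0}])

```text
t: 3.4
position: [0.6897, 0.0221, 0.1774]
tool_rot: [0.383, 3.116, 0.005]
contact_force: [-4.5, 5.3, 16.0]
finger_gap: 0.0004
gripper_force: 7.5
```

Emit:
drive_tool(increments=[{"offset": [0,0,-0.5],"roll": 0},{"offset": [0,0,-1],"roll": 0},{"offset": [0,0,-1.2],"roll": 0},{"offset": [0,0,0],"roll": 0},{"offset": [0,2,0],"roll": 0},{"offset": [0,2.2,0],"roll": 0},{"offset": [0,0.5,0],"roll": 0},{"offset": [0,0,0],"roll": 0},{"offset": [0,0,0],"roll": 0}])

```text
t: 4.3
position: [0.7002, 0.0657, 0.2017]
tool_rot: [-0.385, -3.117, 0.002]
contact_force: [0.5, -0.2, 0.3]
finger_gap: 0.0005
gripper_force: 0.0
```

```bash
python3 - <<'E'
from h import *
go(.702,.0665,.177,-.243)
E
```

```text
t 4.3 pos [0.7002 0.0657 0.2017] F [ 0.53 -0.24  0.35] gap 0.0005 yaw -0.246 tilt 0.0011
offset cm [-0.16  0.12  2.46] roll -0.003
```

Emit:
drive_tool(increments=[{"offset": [-0.15,0.1,1],"roll": 0},{"offset": [0,0,0.6],"roll": 0},{"offset": [0,0,0.3],"roll": 0},{"offset": [0,0,0.3],"roll": 0},{"offset": [0,0,0.2],"roll": 0},{"offset": [0,0,0.2],"roll": 0},{"offset": [0,0,0],"roll": 0}])

```text
t: 5.0
position: [0.7019, 0.066, 0.1775]
tool_rot: [0.386, 3.117, -0.0]
contact_force: [-5.8, -1.8, 10.7]
finger_gap: 0.0004
gripper_force: 5.3
```

Emit:
drive_tool(increments=[{"offset": [0,0,-0.5],"roll": 0},{"offset": [0,0,-1],"roll": 0},{"offset": [0,0,-1],"roll": 0},{"offset": [0,0,0],"roll": 0},{"offset": [0,-2.5,0],"roll": 0},{"offset": [0,-3,0],"roll": 0},{"offset": [0,-3,0],"roll": 0},{"offset": [0,-1.5,0],"roll": 0},{"offset": [0,0,0],"roll": 0},{"offset": [0,0,0],"roll": 0}])

```text
t: 6.0
position: [0.678, -0.0288, 0.201]
tool_rot: [-0.384, -3.118, -0.002]
contact_force: [0.6, 1.4, 0.2]
finger_gap: 0.0004
gripper_force: 0.0
```

```bash
python3 - <<'E'
from h import *
go(.678,-.030,.177,-.243)
E
```

```text
t 6.0 pos [ 0.678  -0.0288  0.201 ] F [0.56 1.41 0.23] gap 0.0004 yaw -0.245 tilt 0.0011
offset cm [-0.03 -0.12  2.4 ] roll -0.002
```

Emit:
drive_tool(increments=[{"offset": [0,-0.1,1],"roll": 0},{"offset": [0,0,0.6],"roll": 0},{"offset": [0,0,0.3],"roll": 0},{"offset": [0,0,0.3],"roll": 0},{"offset": [0,0,0.2],"roll": 0},{"offset": [0,0,0.15],"roll": 0},{"offset": [0,0,0],"roll": 0}])

```text
t: 6.7
position: [0.6776, -0.0302, 0.1774]
tool_rot: [0.384, 3.117, 0.003]
contact_force: [-6.0, 4.1, 12.5]
finger_gap: 0.0009
gripper_force: 6.6
```

Emit:
drive_tool(increments=[{"offset": [0,0,-0.5],"roll": 0},{"offset": [0,0,-1.5],"roll": 0},{"offset": [0,0,-2],"roll": 0},{"offset": [0,0,0],"roll": 0}])

```text
t: 7.1
position: [0.6788, -0.0324, 0.2191]
tool_rot: [0.386, 3.113, -0.0]
contact_force: [0.9, 0.5, 0.4]
finger_gap: 0.0003
gripper_force: 0.0
```

Emit:
drive_tool(gripper=8.7, increments=[{"offset": [1.2,-3.3,0],"roll": 0},{"offset": [1.2,-3.3,0],"roll": 0},{"offset": [1.2,-3.3,0],"roll": 0},{"offset": [1.2,-3.3,0],"roll": 0},{"offset": [1.2,-3.3,0],"roll": 0},{"offset": [1.2,-3.3,0],"roll": 0},{"offset": [1.2,-3.3,0],"roll": 0},{"offset": [1.2,-3.3,0],"roll": 0},{"offset": [1.2,-3.3,0],"roll": 0},{"offset": [1.2,-3.3,0],"roll": 0},{"offset": [0,0,2],"roll": 0},{"offset": [0,0,2],"roll": 0},{"offset": [0,0,0],"roll": 0}])

```text
t: 8.4
position: [0.4789, -0.3218, 0.1731]
tool_rot: [-0.386, -3.113, -0.001]
contact_force: [-0.5, -0.3, -0.4]
finger_gap: 0.0861
gripper_force: 0.0
```

```bash
python3 - <<'E'
from h import *
go(.4765,-.325,.016,-.243)
c=get_calibration("wrist");im=grab_frame("wrist")
np.savez("w.npz",**{k:np.array(v) for k,v in c.items()})
a=cv2.cvtColor(im,cv2.COLOR_RGB2BGR);s=cv2.cvtColor(grab_frame("side"),cv2.COLOR_RGB2BGR)
o=np.hstack([a[80:380,120:520],cv2.resize(s[150:290,190:330],(300,300))])
cv2.imwrite("pics/w3.png",o)
E
```

```text
t 8.4 pos [ 0.4789 -0.3218  0.1731] F [-0.55 -0.28 -0.36] gap 0.0861 yaw -0.247 tilt 0.0044
offset cm [ 0.09 -0.37 15.71] roll -0.004
```

View pics/w3.png

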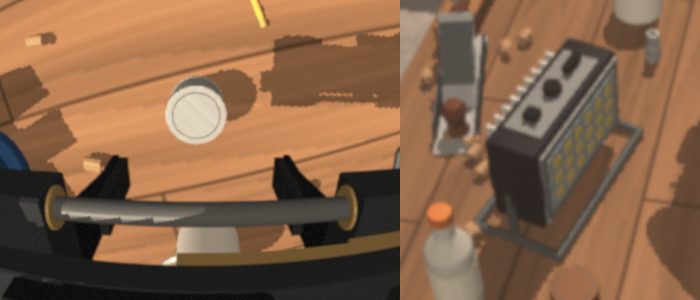

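The wrist view shows the right-hand tin's lid centred at crop (196,116), which is (316,196) in the full frame. The side crop shows all three keys sprung back.

```bash
python3 - <<'E'
from h import *
f=np.load("w.npz");c={k:f[k] for k in f}
p=plane("wrist",[[316,196],[286,196],[346,196]],.054,c);print(p, np.linalg.norm(p[1]-p[2]))
x,y=p[0,:2];go(x,y,.016)
E
```

```text
[[ 0.4772506  -0.32708936  0.054     ]
 [ 0.47041743 -0.3541304   0.054     ]
 [ 0.48404078 -0.30012644  0.054     ]] 0.0556958090374905
t 8.5 pos [ 0.4805 -0.3223  0.1757] F [-0.18 -0.37  1.16] gap 0.0867 yaw -0.246 tilt 0.0009
offset cm [ 0.18 -0.54 15.97] roll None
```

Emit:
drive_tool(increments=[{"offset": [0.2,-0.5,2],"roll": 0},{"offset": [0,0,3],"roll": 0},{"offset": [0,0,3],"roll": 0},{"offset": [0,0,3],"roll": 0},{"offset": [0,0,2],"roll": 0},{"offset": [0,0,1.5],"roll": 0},{"offset": [0,0,1],"roll": 0},{"offset": [0,0,0.3],"roll": 0},{"offset": [0,0,0],"roll": 0},{"offset": [0,0,0],"roll": 0}])

```text
t: 9.5
position: [0.4781, -0.327, 0.0185]
tool_rot: [0.385, 3.117, -0.001]
contact_force: [-0.3, 0.8, 0.8]
finger_gap: 0.0868
gripper_force: 0.0
```

Emit:
drive_tool(gripper=5.2, increments=[{"offset": [0,0,0],"roll": 0},{"offset": [0,0,0],"roll": 0},{"offset": [0,0,0],"roll": 0},{"offset": [0,0,0],"roll": 0},{"offset": [0,0,0],"roll": 0},{"offset": [0,0,0],"roll": 0},{"offset": [0,0,0],"roll": 0}])

```text
t: 10.2
position: [0.4776, -0.3265, 0.0176]
tool_rot: [-0.385, -3.118, -0.0]
contact_force: [0.4, 1.5, 2.1]
finger_gap: 0.0558
gripper_force: 30.0
```

Emit:
drive_tool(increments=[{"offset": [0,0,-0.5],"roll": 0},{"offset": [0,0,-1.5],"roll": 0},{"offset": [0,0,-2],"roll": 0},{"offset": [0,0,-1],"roll": 0},{"offset": [0,0,0],"roll": 0},{"offset": [0,0,0],"roll": 0},{"offset": [0,0,0],"roll": 0},{"offset": [0,0,0],"roll": 0},{"offset": [0,0,0],"roll": 0}])

```text
t: 11.1
position: [0.4772, -0.3264, 0.067]
tool_rot: [-0.385, -3.117, -0.0]
contact_force: [-0.0, 0.1, -4.4]
finger_gap: 0.0561
gripper_force: 30.0
```

Emit:
drive_tool(increments=[{"offset": [0,0,0],"roll": 0}])

```text
t: 11.2
position: [0.4774, -0.3266, 0.0672]
tool_rot: [-0.385, -3.117, -0.0]
contact_force: [-0.0, -0.5, -4.0]
finger_gap: 0.0557
gripper_force: 30.0
```

Emit:
drive_tool(increments=[{"offset": [0,0,0],"roll": 0}])

```text
t: 11.3
position: [0.4774, -0.3266, 0.0674]
tool_rot: [-0.385, -3.118, 0.0]
contact_force: [0.8, -0.5, -4.2]
finger_gap: 0.0558
gripper_force: 30.0
```

Emit:
drive_tool(increments=[{"offset": [0,0,0],"roll": 0}])

```text
t: 11.4
position: [0.4775, -0.3266, 0.0675]
tool_rot: [-0.385, -3.118, 0.0]
contact_force: [0.5, -0.5, -4.2]
finger_gap: 0.0559
gripper_force: 30.0
```

The right-hand tin weighs about 4.2 N, or roughly 0.43 kg. I'll set it down and test the other.

Emit:
drive_tool(increments=[{"offset": [0,0,1.5],"roll": 0},{"offset": [0,0,1.5],"roll": 0},{"offset": [0,0,1],"roll": 0},{"offset": [0,0,0.5],"roll": 0},{"offset": [0,0,0.3],"roll": 0},{"offset": [0,0,0.2],"roll": 0},{"offset": [0,0,0],"roll": 0},{"offset": [0,0,0],"roll": 0}])

```text
t: 12.2
position: [0.4779, -0.3268, 0.0179]
tool_rot: [0.385, 3.117, -0.0]
contact_force: [-0.1, -0.4, -3.7]
finger_gap: 0.0555
gripper_force: 30.0
```

Emit:
drive_tool(increments=[{"offset": [0,0,0.05],"roll": 0},{"offset": [0,0,0.05],"roll": 0},{"offset": [0,0,0],"roll": 0}])

```text
t: 12.5
position: [0.4779, -0.3268, 0.0176]
tool_rot: [0.385, 3.117, 0.0]
contact_force: [-3.3, 3.2, 7.7]
finger_gap: 0.0555
gripper_force: 30.0
```

Emit:
drive_tool(gripper=8.7, increments=[{"offset": [0,0,0],"roll": 0},{"offset": [0,0,0],"roll": 0},{"offset": [0,0,0],"roll": 0},{"offset": [0,0,0],"roll": 0},{"offset": [0,0,0],"roll": 0},{"offset": [0,0,-2],"roll": 0},{"offset": [0,0,-4],"roll": 0},{"offset": [0,0,-4],"roll": 0},{"offset": [0,0,-4],"roll": 0},{"offset": [0,0,-3],"roll": 0},{"offset": [0,0,0],"roll": 0}])

```text
t: 13.6
position: [0.4794, -0.3281, 0.1911]
tool_rot: [0.385, 3.111, -0.003]
contact_force: [1.2, -0.5, -0.1]
finger_gap: 0.0867
gripper_force: 0.0
```

Emit:
drive_tool(increments=[{"offset": [0.4,2,0],"roll": 0},{"offset": [0.83,4.05,0],"roll": 0},{"offset": [0.83,4.05,0],"roll": 0},{"offset": [0.83,4.05,0],"roll": 0},{"offset": [0.83,4.05,0],"roll": 0},{"offset": [0.83,4.05,0],"roll": 0},{"offset": [0.83,4.05,0],"roll": 0},{"offset": [0.83,4.05,0],"roll": 0},{"offset": [0.83,4.05,0],"roll": 0},{"offset": [0.83,4.05,0],"roll": 0},{"offset": [0.83,4.05,0],"roll": 0},{"offset": [0.83,4.05,0],"roll": 0},{"offset": [0.83,4.05,0],"roll": 0},{"offset": [0.83,4.05,0],"roll": 0},{"offset": [0.5,2,0],"roll": 0},{"offset": [0,0,0],"roll": 0},{"offset": [0,0,0],"roll": 0}])

```text
t: 15.3
position: [0.5017, 0.251, 0.1856]
tool_rot: [-0.384, -3.117, 0.002]
contact_force: [0.3, -1.0, 0.7]
finger_gap: 0.0867
gripper_force: 0.0
```

```bash
python3 - <<'E'
from h import *
go(.503,.253,.0175,-.243)
c=get_calibration("wrist");im=grab_frame("wrist")
np.savez("w.npz",**{k:np.array(v) for k,v in c.items()})
a=cv2.cvtColor(im,cv2.COLOR_RGB2BGR);s=cv2.cvtColor(grab_frame("scene"),cv2.COLOR_RGB2BGR)
o=np.hstack([a[80:380,120:520],cv2.resize(s[170:300,170:340],(390,300))])
cv2.imwrite("pics/w4.png",o)
E
```

```text
t 15.3 pos [0.5017 0.251  0.1856] F [ 0.34 -1.05  0.71] gap 0.0867 yaw -0.245 tilt 0.0016
offset cm [-0.09  0.25 16.81] roll -0.002
```

View pics/w4.png

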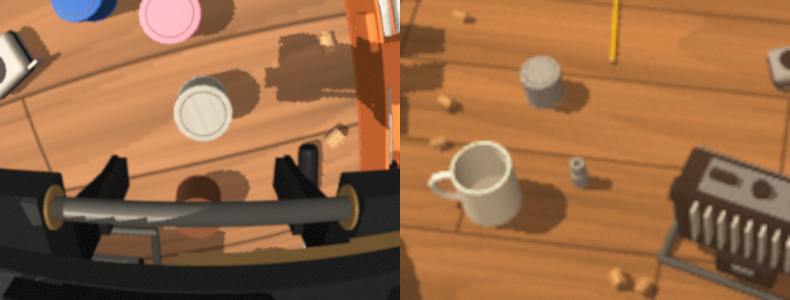

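The first tin stands upright where it was. The left tin's lid is centred at crop (204,112), which is (324,192) in the full frame. The brown tin, handle and pink tin are clear of the fingers.

```bash
python3 - <<'E'
from h import *
f=np.load("w.npz");c={k:f[k] for k in f}
p=plane("wrist",[[324,192],[295,192],[352,192]],.054,c);print(p, np.linalg.norm(p[1]-p[2]))
x,y=p[0,:2];go(x,y,.0175)
E
```

```text
[[0.50202478 0.25269031 0.054     ]
 [0.49521333 0.22551969 0.054     ]
 [0.50856783 0.27896778 0.054     ]] 0.05509121334164426
t 15.4 pos [0.5022 0.2498 0.1862] F [ 0.08 -0.16  0.  ] gap 0.0869 yaw -0.248 tilt 0.0009
offset cm [ 0.09  0.29 16.87] roll None
```

Emit:
drive_tool(increments=[{"offset": [0,0.3,2],"roll": 0},{"offset": [0,0,3],"roll": 0},{"offset": [0,0,3],"roll": 0},{"offset": [0,0,3],"roll": 0},{"offset": [0,0,2.5],"roll": 0},{"offset": [0,0,1.5],"roll": 0},{"offset": [0,0,1],"roll": 0},{"offset": [0,0,0.8],"roll": 0},{"offset": [0,0,0],"roll": 0},{"offset": [0,0,0],"roll": 0}])

```text
t: 16.4
position: [0.5033, 0.2544, 0.0193]
tool_rot: [0.385, 3.117, 0.001]
contact_force: [-0.2, 0.2, 0.5]
finger_gap: 0.0868
gripper_force: 0.0
```

Emit:
drive_tool(gripper=5.2, increments=[{"offset": [0,0,0],"roll": 0},{"offset": [0,0,0],"roll": 0},{"offset": [0,0,0],"roll": 0},{"offset": [0,0,0],"roll": 0},{"offset": [0,0,0],"roll": 0},{"offset": [0,0,0],"roll": 0},{"offset": [0,0,0],"roll": 0}])

```text
t: 17.1
position: [0.5027, 0.2541, 0.0186]
tool_rot: [-0.385, -3.118, 0.0]
contact_force: [-1.5, -1.4, 2.3]
finger_gap: 0.0555
gripper_force: 30.0
```

Emit:
drive_tool(increments=[{"offset": [0,0,-0.5],"roll": 0},{"offset": [0,0,-1.5],"roll": 0},{"offset": [0,0,-2],"roll": 0},{"offset": [0,0,-1],"roll": 0},{"offset": [0,0,0],"roll": 0},{"offset": [0,0,0],"roll": 0},{"offset": [0,0,0],"roll": 0},{"offset": [0,0,0],"roll": 0},{"offset": [0,0,0],"roll": 0}])

```text
t: 18.0
position: [0.5024, 0.254, 0.0679]
tool_rot: [-0.385, -3.117, 0.001]
contact_force: [-0.5, -0.1, -1.3]
finger_gap: 0.0556
gripper_force: 30.0
```

Emit:
drive_tool(increments=[{"offset": [0,0,0],"roll": 0}])

```text
t: 18.1
position: [0.5026, 0.2541, 0.0682]
tool_rot: [-0.385, -3.117, 0.001]
contact_force: [0.2, 0.1, -1.4]
finger_gap: 0.0555
gripper_force: 30.0
```

Emit:
drive_tool(increments=[{"offset": [0,0,0],"roll": 0}])

```text
t: 18.2
position: [0.5027, 0.2542, 0.0684]
tool_rot: [-0.385, -3.118, 0.0]
contact_force: [0.1, 0.5, -1.4]
finger_gap: 0.0556
gripper_force: 30.0
```

The left tin weighs about 1.4 N, so the right one is heavier. I'll set this one down.

Emit:
drive_tool(increments=[{"offset": [0,0,1.5],"roll": 0},{"offset": [0,0,1.5],"roll": 0},{"offset": [0,0,1],"roll": 0},{"offset": [0,0,0.5],"roll": 0},{"offset": [0,0,0.3],"roll": 0},{"offset": [0,0,0.2],"roll": 0},{"offset": [0,0,0.05],"roll": 0},{"offset": [0,0,0.05],"roll": 0},{"offset": [0,0,0],"roll": 0}])

```text
t: 19.1
position: [0.503, 0.2543, 0.0186]
tool_rot: [0.385, 3.117, 0.001]
contact_force: [-3.7, -1.0, 6.1]
finger_gap: 0.0556
gripper_force: 30.0
```

Emit:
drive_tool(gripper=8.7, increments=[{"offset": [0,0,0],"roll": 0},{"offset": [0,0,0],"roll": 0},{"offset": [0,0,0],"roll": 0},{"offset": [0,0,0],"roll": 0},{"offset": [0,0,0],"roll": 0},{"offset": [0,0,-2],"roll": 0},{"offset": [0,0,-4],"roll": 0},{"offset": [0,0,-4],"roll": 0},{"offset": [0,0,-4],"roll": 0},{"offset": [0,0,-3],"roll": 0},{"offset": [0,0,0],"roll": 0}])

```text
t: 20.2
position: [0.5049, 0.2554, 0.1924]
tool_rot: [0.385, 3.112, 0.008]
contact_force: [1.8, -0.6, -0.4]
finger_gap: 0.0873
gripper_force: 0.0
```

Emit:
drive_tool(increments=[{"offset": [-0.4,-2,0],"roll": 0},{"offset": [-0.83,-4.05,0],"roll": 0},{"offset": [-0.83,-4.05,0],"roll": 0},{"offset": [-0.83,-4.05,0],"roll": 0},{"offset": [-0.83,-4.05,0],"roll": 0},{"offset": [-0.83,-4.05,0],"roll": 0},{"offset": [-0.83,-4.05,0],"roll": 0},{"offset": [-0.83,-4.05,0],"roll": 0},{"offset": [-0.83,-4.05,0],"roll": 0},{"offset": [-0.83,-4.05,0],"roll": 0},{"offset": [-0.83,-4.05,0],"roll": 0},{"offset": [-0.83,-4.05,0],"roll": 0},{"offset": [-0.83,-4.05,0],"roll": 0},{"offset": [-0.83,-4.05,0],"roll": 0},{"offset": [-0.5,-2.2,0],"roll": 0},{"offset": [0,0,0],"roll": 0},{"offset": [0,0,0],"roll": 0},{"offset": [0,0,0],"roll": 0}])

```text
t: 22.0
position: [0.4781, -0.3242, 0.187]
tool_rot: [-0.383, -3.118, -0.001]
contact_force: [0.6, 0.5, 1.3]
finger_gap: 0.0869
gripper_force: 0.0
```

```bash
python3 - <<'E'
from h import *
go(.4775,-.3268,.0175,-.243)
c=get_calibration("wrist");im=grab_frame("wrist")
np.savez("w.npz",**{k:np.array(v) for k,v in c.items()})
a=cv2.cvtColor(im,cv2.COLOR_RGB2BGR);s=cv2.cvtColor(grab_frame("scene"),cv2.COLOR_RGB2BGR)
o=np.hstack([a[80:380,120:520],cv2.resize(s[165:315,300:470],(340,300))])
cv2.imwrite("pics/w5.png",o)
E
```

```text
t 22.0 pos [ 0.4781 -0.3242  0.187 ] F [0.57 0.53 1.32] gap 0.0869 yaw -0.244 tilt 0.001
offset cm [-0.02 -0.28 16.95] roll -0.001
```

View pics/w5.png

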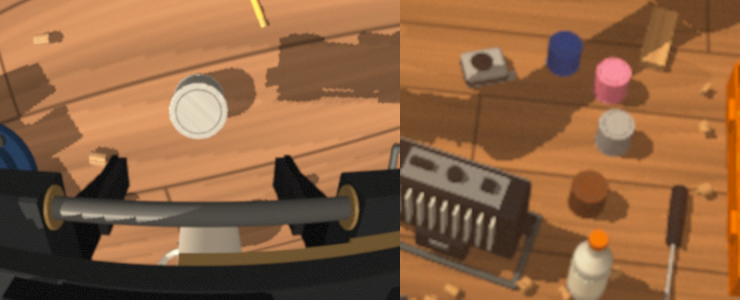

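The lighter tin stands upright at its place (crop 615,130). The heavier one is centred between the fingers at crop (198,110).

Emit:
drive_tool(increments=[{"offset": [0,-0.25,2],"roll": 0},{"offset": [0,0,3],"roll": 0},{"offset": [0,0,3],"roll": 0},{"offset": [0,0,3],"roll": 0},{"offset": [0,0,2.5],"roll": 0},{"offset": [0,0,1.5],"roll": 0},{"offset": [0,0,1],"roll": 0},{"offset": [0,0,0.8],"roll": 0},{"offset": [0,0,0],"roll": 0},{"offset": [0,0,0],"roll": 0}])

```text
t: 23.1
position: [0.4777, -0.3284, 0.0203]
tool_rot: [0.385, 3.117, -0.001]
contact_force: [0.9, -0.3, 0.5]
finger_gap: 0.0868
gripper_force: 0.0
```

Emit:
drive_tool(gripper=5.2, increments=[{"offset": [0,0,0],"roll": 0},{"offset": [0,0,0],"roll": 0},{"offset": [0,0,0],"roll": 0},{"offset": [0,0,0],"roll": 0},{"offset": [0,0,0],"roll": 0},{"offset": [0,0,0],"roll": 0},{"offset": [0,0,0],"roll": 0}])

```text
t: 23.8
position: [0.4774, -0.3277, 0.0197]
tool_rot: [0.385, 3.118, 0.001]
contact_force: [-0.6, 4.2, 3.1]
finger_gap: 0.056
gripper_force: 30.0
```

Emit:
drive_tool(increments=[{"offset": [0,0,-0.5],"roll": 0},{"offset": [0,0,-1.5],"roll": 0},{"offset": [0,0,-2.5],"roll": 0},{"offset": [0,0,-1.8],"roll": 0},{"offset": [0,0,-0.5],"roll": 0},{"offset": [0,0,0],"roll": 0},{"offset": [0,0,0],"roll": 0},{"offset": [0,0,0],"roll": 0}])

```text
t: 24.6
position: [0.4765, -0.3277, 0.0865]
tool_rot: [-0.385, -3.116, -0.001]
contact_force: [0.3, -1.6, -4.4]
finger_gap: 0.0555
gripper_force: 30.0
```

```bash
python3 - <<'E'
from h import *
go(.507,.065,.086,-.243)
E
```

```text
t 24.6 pos [ 0.4765 -0.3277  0.0865] F [ 0.35 -1.61 -4.44] gap 0.0555 yaw -0.246 tilt 0.0017
offset cm [ 6.6  38.83  0.07] roll -0.003
```

Emit:
drive_tool(increments=[{"offset": [0.2,1,0],"roll": 0},{"offset": [0.35,2,0],"roll": 0},{"offset": [0.5,3,0],"roll": 0},{"offset": [0.5,3,0],"roll": 0},{"offset": [0.5,3,0],"roll": 0},{"offset": [0.5,3,0],"roll": 0},{"offset": [0.5,3,0],"roll": 0},{"offset": [0.5,3,0],"roll": 0},{"offset": [0.5,3,0],"roll": 0},{"offset": [0.5,3,0],"roll": 0},{"offset": [0.5,3,0],"roll": 0},{"offset": [0.5,3,0],"roll": 0},{"offset": [0.5,2.7,0],"roll": 0},{"offset": [0.4,2,0],"roll": 0},{"offset": [0.2,1,0],"roll": 0},{"offset": [0,0,0],"roll": 0},{"offset": [0,0,0],"roll": 0},{"offset": [0,0,0],"roll": 0},{"offset": [0,0,0],"roll": 0}])

```text
t: 26.5
position: [0.5069, 0.0623, 0.0876]
tool_rot: [-0.388, -3.118, 0.0]
contact_force: [0.3, 0.4, -5.3]
finger_gap: 0.0556
gripper_force: 30.0
```

```bash
python3 - <<'E'
from h import *
go(.507,.064,.0877,-.243)
s=cv2.cvtColor(grab_frame("side"),cv2.COLOR_RGB2BGR);a=cv2.cvtColor(grab_frame("scene"),cv2.COLOR_RGB2BGR)
cv2.imwrite("pics/f.png",np.hstack([cv2.resize(s[140:340,200:420],(440,400)),cv2.resize(a[120:300,200:380],(360,400))]))
E
```

```text
t 26.5 pos [0.5069 0.0623 0.0876] F [ 0.35  0.37 -5.28] gap 0.0556 yaw -0.248 tilt 0.0003
offset cm [ 0.03  0.17 -0.01] roll -0.005
```

View pics/f.png

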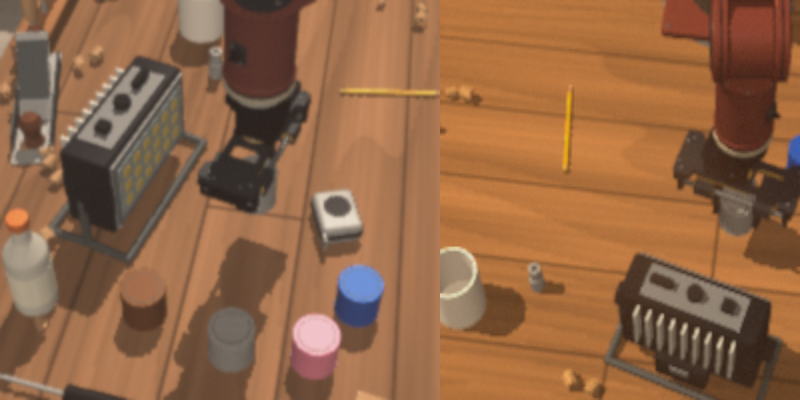

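The heavy tin is held upright in front of the lens, the light tin is standing, and everything else is in place. I'll make one small correction and hand in.

Emit:
drive_tool(increments=[{"offset": [0,0.1,0],"roll": 0},{"offset": [0,0,0],"roll": 0},{"offset": [0,0,0],"roll": 0},{"offset": [0,0,0],"roll": 0},{"offset": [0,0,0],"roll": 0},{"offset": [0,0,0],"roll": 0}])

```text
t: 27.2
position: [0.5071, 0.0644, 0.0876]
tool_rot: [-0.385, -3.118, 0.0]
contact_force: [-1.0, 1.1, -5.0]
finger_gap: 0.0555
gripper_force: 30.0
```

```bash
python3 - <<'E'
from h import *
go(.507,.064,.0877,-.243)
print(finish_job())
E
```

```text
t 27.2 pos [0.5071 0.0644 0.0876] F [-1.03  1.14 -5.03] gap 0.0555 yaw -0.246 tilt 0.0
offset cm [-0.   -0.05 -0.01] roll -0.003
the job is handed in; nothing more can be done
None
```

Job handed in at 27.2 s: I pressed power, beam and brightness right down in that order and let each go (the lamp didn't visibly light in the pictures), left the lighter left-hand tin (about 0.14 kg) standing on the bench, and am holding the heavier right-hand one (about 0.43 kg) upright at the beam spot.

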